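Latch the packed finds box

ROBOT

A 6-joint arm with a two-finger parallel gripper is mounted at the origin on the work surface. World frame = base frame: x ahead of the robot, y to its left, z up, the work surface at z = 0. Lengths are in m, angles in degrees, forces in N, time in s.
With the tool pointing down it reaches from about 0.35 to 0.875 m from the base axis. Payload 15.5 kg.
Tool frame: the origin (TCP) lies at the very end of the fingers, on their centre line; the grasp point (between the pads) lies manip.pinch_z behind it (manip.pinch_z is the distance from the TCP to the grasp point, in m); z points along the fingers, y is the line along which they close (so a half turn about z gives the same grasp; the last joint's range is limited). The gripper opens to 85 mm and grips with 20 to 120 N. Pads are 22 mm wide; open, the fingers measure 114 mm over their backs; the gripper's body (76 mm by 85 mm) begins 54 mm behind the grasp point. The pads swing forward as they close: fully open they stand 13 mm farther back than shut.
Start: joints at [70.044, 28.281, 77.091, -0, 74.628, -5.472], TCP at [0.156, 0.605, 0.21] pointing down, gripper open.
Joint ranges: [-166.48, 166.48], [-47.26, 123.95], [12.59, 153.08], [-70.14, 250.14], [6.76, 159.57], [-176.63, 176.63]. Speed limits (degrees/s): [108.29, 108.29, 147.25, 172.46, 172.46, 172.46].

INTERFACE

Orientations are given as a 3x3 rotation matrix whose columns are the frame's x, y, z axes.
In Python, from workcell import get_obs, optics, hand_in, manip gives the robot as it stands.
- The arm moves only by the tool move_arm, never from a script. Its argument "series" is one flat list of numbers, 7 for each row, row after row: the shift along the tool's x, y, z in m, then the turn, a rotation vector about the tool's x, y, z in degrees, then the opening, from 0 (shut) to 1 (fully open). A call has 1 to 12 rows; each row shifts and turns the commanded pose from where the row before left it, along the tool's axes as they then stand; what a row does not reach is not made up. A row lasts 1/12 s, in which the tool goes at most 41.7 mm and 7.16 degrees, less where a joint would pass 70% of its speed; a pose out of reach is approached as far as the arm can. A call with a gripper value outside its range is refused whole. The fingers move at their own pace and stop on an object; "force" is the grip in N (left out, the last holds). Time passes only in rows, so rows that do not move let the fingers close. It gives the time, the measured TCP pose, the force, the opening and the grip force at its end, in the units of the state.
- get_obs(): the state, without advancing time (a new reading comes with each control period).
- optics.read_camera(name): name is "scene" or "top" or "wrist"; returns a dict with "frame" (400x640x3 uint8, red, green, blue), "range_z" (400x640 float32, m along the optical axis (not along the pixel's ray), 0 where there is no reading), "intrinsics" (3x3 intrinsics, pixels), "D" ([k1, k2, p1, p2, k3] as OpenCV has them; the pictures are not rectified), "R" (3x3) and "t" (3): a world point X has camera coordinates R X + t; the wrist camera has in their place "tool_from_camera" (4x4, takes a point from camera to tool coordinates, whose origin is the TCP and whose axes are the flange's). Camera axes: x right, y down, z forward; pixel columns grow to the right and rows downward; lengths in m; the calibration is good to about 2 mm. A picture is of the moment at which its call begins: read the wrist's pose just before it.
- hand_in(): hands the job in; it is judged then, once.
The state is a dict: "time": time; "qpos": joint angles; "joint_velocities": joint speeds; "tau": joint torques, N m; "eef_pos": TCP position; "tcp_rot": TCP orientation; "force": force on the tool from outside, world axes, zero at the start; "torque": the same for the moment, N m; "width": opening from 0.0 (shut) to 1.0 (fully open); "grasp_force": force on a finger pad.
Only numpy, scipy, OpenCV 4.12 (cv2) and the standard library are available. Lean on these libraries where they do the work, as an engineer would, in place of code of your own. Each camera call takes 0.05 s, during which the arm holds its last target. There are 200 camera calls.

TASK

The finds box with the blue card on its lid is packed: swing its hasp down over the staple until it lies fully home on the front of the box. Leave the hasp of the box with the yellow card standing open, as that one is still being sorted.

Things in the scene. Friction and masses are not known exactly. Their poses are not given: they have to be found in the camera images.
- blue_box: Grey box, blue card (100 x 130 mm) on its closed lid; heavy, fixed. Origin: centre of underside. x points front to back (front towards the robot), z up; 300 x 200 (y) mm. Lid top 130 mm up, rim 135, x -90 to 150. Dark deck in front, top 128. Brass staple on it at x -136, y 0: 18 wide, top 145. Hasp hinge axis along y at x -92, z 132, centred on y 0.
- blue_hasp (a joint): Hasp angle, rad: 0 = home, flat towards the box's -x, staple through its slot (hard stop); 1.57 upright; more = leaning back over the lid, 2.1 at most. Starts 1.1 to 1.9. Stiff hinge: stays where left, moves at about 1 N at the tip. Steel strap 84 mm long from the axis, 36 wide, 4 thick (axis at mid-thickness), slot 38 to 50 mm from the axis, red tip 50 to 84.
- yellow_box: The same kind of box with a yellow card on its lid, beside the other (which one is left varies). Same sizes, axes, staple, hinge and hasp.
- yellow_hasp (a joint): Angle in rad of the yellow-card box's hasp, measured the same way. Starts 1.2 to 1.9, standing open, and is to be left so.

How it is judged:
By the outcome, as a careful person would: the job done as asked, in the order asked, and still so for the second after the job is handed in, with the robot touching nothing.
It also fails if it takes over 29 s, if anything falls off the work surface, if the arm or the gripper's body presses on something with over 40 N, if the wrist force passes 120 N, or if a joint passes its speed limit or range.

## Working session

There is one attempt and no reset: what is moved stays moved. The work goes in short steps, Python scripts to look and compute and a tool call to move; the robot and the scene stay as the last step left them, time stands still between calls to the robot, and variables do not carry over. Pictures are saved under pics/ and viewed, at most 10 in all, crops included, and the job is handed in when it is done.

Besides the shell and the picture viewer there is one more tool, called after "Call:" as a command line: name --argument value ..., lists and objects as JSON in quotes. move_arm: Moves the arm, as the interface text tells. Its arguments: {"type":"object","properties":{"series":{"type":"array"},"force":{"type":"number"}},"required":["series"]}

```bash
mkdir -p pics; python3 - <<'E'
from workcell import get_obs, optics, manip
import cv2,numpy as np
o=get_obs();print(o['time'],o['eef_pos'],o['tcp_rot'],o['width'],manip.pinch_z)
for n in("scene","top"):
    c=optics.read_camera(n);cv2.imwrite(f"pics/{n}.png",c["frame"][...,::-1]);np.savez(f"{n}.npz",**c)
    print(n,c["intrinsics"],c["D"],c["R"],c["t"])
E
```

```text
0.0 [0.15618792 0.60476169 0.20937608] [[-9.68214848e-01  2.50119614e-01 -4.32278802e-04]
 [ 2.50119959e-01  9.68214109e-01 -1.20174971e-03]
 [ 1.17957264e-04 -1.27167346e-03 -9.99999184e-01]] 1.0001928640912985 0.0187
scene [[497.64767655   0.         312.32599129]
 [  0.         497.64767655 203.16988309]
 [  0.           0.           1.        ]] [-0.0977219  0.         0.         0.         0.       ] [[-0.99998562 -0.00413884  0.00341116]
 [-0.00508273  0.93433617 -0.35635669]
 [-0.00171227 -0.3563689  -0.93434377]] [0.62027529 0.07529828 1.14280038]
top [[496.8047232    0.         316.458953  ]
 [  0.         496.8047232  194.15064407]
 [  0.           0.           1.        ]] [0.014989 0.       0.       0.       0.      ] [[-0.01951717 -0.99974992 -0.01091715]
 [-0.99518012  0.0204752  -0.09590252]
 [ 0.09610207  0.00899278 -0.99533086]] [0.00206455 0.63519579 1.24058878]
```

View pics/scene.png

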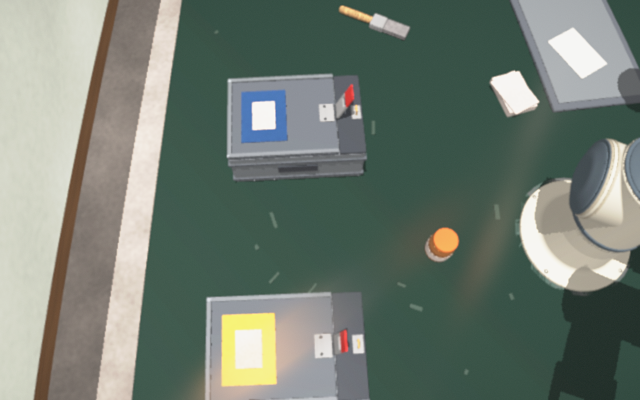

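View pics/top.png

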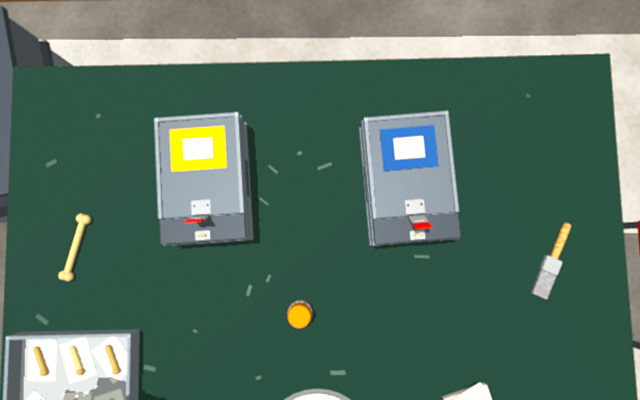

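The scene view shows the blue-card box's red hasp tip at about (348,100) and the yellow one at (344,341). In the top view the blue hasp is at (420,226) with its staple at (417,236), and the yellow hasp is at (195,221). The blue box is on the robot's right.

```bash
cat > h.py <<'E'
import numpy as np,cv2
def cloud(c):
    v,u=np.mgrid[0:400,0:640]
    p=cv2.undistortPoints(np.stack([u,v],-1).reshape(-1,1,2).astype(float),c["intrinsics"],c["D"]).reshape(400,640,2)
    z=c["range_z"].astype(float)
    P=np.dstack([p*z[...,None],z])
    return (P-c["t"])@c["R"] , z>0
E
python3 - <<'E'
from h import *
import cv2
for n in("top","scene"):
    c=dict(np.load(n+".npz"));P,ok=cloud(c);f=c["frame"].astype(int);hsv=cv2.cvtColor(c["frame"],cv2.COLOR_RGB2HSV)
    for name,side in(("blue",P[...,1]<-.05),("yellow",P[...,1]>.05)):
        m=ok&side&(P[...,0]>.35)&(P[...,0]<.9)
        H=hsv[...,0];S=hsv[...,1]
        card=m&(S>150)&((abs(H-110)<12) if name=="blue" else (abs(H-29)<5))&(P[...,2]>.1)&(P[...,2]<.16)
        red=m&((H<6)|(H>174))&(S>150)&(P[...,2]>.12)
        box=m&(P[...,2]>.115)&(P[...,2]<.145)&(abs(P[...,1]-np.median(P[card][:,1]))<.16)
        r=cv2.minAreaRect((P[box][:,:2]*1000).astype(np.float32))
        rc=cv2.minAreaRect((P[card][:,:2]*1000).astype(np.float32))
        print(n,name,"box",r,"card",rc,np.median(P[card][:,2]))
        R=P[red];print(" red n",len(R),"min",R.min(0).round(4),"max",R.max(0).round(4),"mean",R.mean(0).round(4))
        br=box&(P[...,2]>.135)&~red&(P[...,0]<np.median(R[:,0])+.02); B=P[br]
        if len(B):print(" staple?",len(B),B.min(0).round(4),B.max(0).round(4),B.mean(0).round(4))
E
python3 - <<'E'
import cv2
a=cv2.imread("pics/top.png")[190:250,360:460];b=cv2.imread("pics/scene.png")[70:170,300:380]
import numpy as np
a=cv2.resize(a,(800,480)[:2],interpolation=2)[:, :];a=cv2.resize(a,(400,240));b=cv2.resize(b,(400,500))
cv2.imwrite("pics/crop.png",np.hstack([np.vstack([a,np.zeros((260,400,3),np.uint8)]),b]))
E
```

```text
top blue box ((0.0, 0.0), (0.0, 0.0), 0.0) card ((0.0, 0.0), (0.0, 0.0), 0.0) nan
 red n 108 min [ 0.5389 -0.2784  0.1256] max [ 0.553  -0.2254  0.2162] mean [ 0.5454 -0.2432  0.1979]
top yellow box ((670.867919921875, 265.11639404296875), (301.20672607421875, 202.01333618164062), 2.8842239379882812) card ((740.930419921875, 268.7298278808594), (99.94536590576172, 130.9679718017578), 3.2021377086639404) 0.13235245418108152
 red n 59 min [0.5618 0.2413 0.1264] max [0.571  0.2971 0.2191] mean [0.5658 0.2597 0.203 ]
 staple? 44 [0.5325 0.2312 0.1351] [0.5859 0.358  0.1449] [0.5715 0.2928 0.1383]
scene blue box ((0.0, 0.0), (0.0, 0.0), 0.0) card ((0.0, 0.0), (0.0, 0.0), 0.0) nan
 red n 126 min [ 0.537  -0.2653  0.1806] max [ 0.5519 -0.2277  0.215 ] mean [ 0.5448 -0.2447  0.199 ]
scene yellow box ((0.0, 0.0), (0.0, 0.0), 0.0) card ((0.0, 0.0), (0.0, 0.0), 0.0) nan
 red n 109 min [0.5603 0.2394 0.187 ] max [0.5692 0.2738 0.2182] mean [0.5649 0.257  0.2064]
  return _methods._mean(a, axis=axis, dtype=dtype,
  ret = ret.dtype.type(ret / rcount)
```

View pics/crop.png

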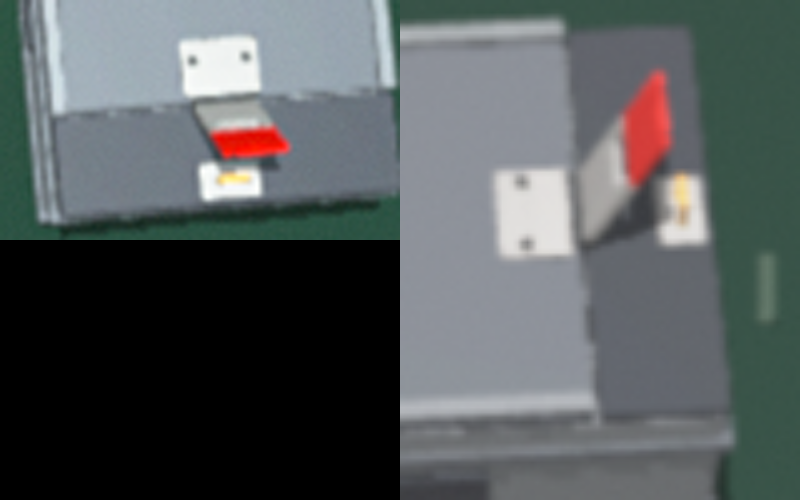

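The crop shows the blue hasp upright, leaning slightly towards its staple. The blue card's hue threshold failed, so I'm refitting it.

```bash
python3 - <<'E'
from h import *
for n in("top","scene"):
    c=dict(np.load(n+".npz"));P,ok=cloud(c);hsv=cv2.cvtColor(c["frame"],cv2.COLOR_RGB2HSV)
    H,S=hsv[...,0].astype(int),hsv[...,1]
    m=ok&(P[...,1]<-.05)&(P[...,1]>-.42)&(P[...,0]>.4)&(P[...,0]<.95)
    card=m&(S>150)&(H>95)&(H<125)&(P[...,2]>.1)
    box=m&(P[...,2]>.12)&(P[...,2]<.145)
    print(n,"card",cv2.minAreaRect((P[card][:,:2]*1000).astype(np.float32)),np.median(P[card][:,2]))
    r=cv2.minAreaRect((P[box][:,:2]*1000).astype(np.float32));print("box",r)
    yaw=(r[2] if r[2]<45 else r[2]-90)*np.pi/180;a=np.array([np.cos(yaw),np.sin(yaw)]);b=np.array([-a[1],a[0]])
    o=np.array(r[0])/1000
    L=np.dstack([(P[...,:2]-o)@a,(P[...,:2]-o)@b,P[...,2]])
    red=m&((H<6)|(H>174))&(S>150)&(P[...,2]>.16)
    Q=L[red];print("yaw",np.degrees(yaw),"red loc",Q.min(0).round(4),Q.max(0).round(4))
    ang=np.arctan2(Q[:,2]-.132,-(Q[:,0]+.092));print("angle",np.percentile(ang,[10,50,90]))
    br=m&(L[...,0]<-.125)&(L[...,2]>.132)&~red&(abs(L[...,1])<.04)&(L[...,2]<.16)
    if br.any():print("staple",br.sum(),L[br].mean(0),L[br].max(0))
    ye=m&(H>12)&(H<32)&(S>110)&(P[...,2]>.11)&(P[...,2]<.16)
    if ye.any():print("brass",ye.sum(),L[ye].mean(0),L[ye].min(0),L[ye].max(0))
    w=m&(S<30)&(hsv[...,2]>200)&(abs(L[...,0]+.07)<.03)&(abs(L[...,1])<.04)
    if w.any():print("plate",w.sum(),L[w].mean(0),L[w].min(0),L[w].max(0))
E
```

```text
top card ((731.75146484375, -232.09063720703125), (99.38919067382812, 129.00901794433594), 3.2068276405334473) 0.13206407637091533
box ((661.858154296875, -236.2588348388672), (300.59375, 201.03631591796875), 3.515197515487671)
yaw 3.515197515487671 red loc [-0.1236 -0.0171  0.1798] [-0.1096  0.018   0.2162]
angle [1.20218983 1.2268364  1.24504267]
staple 34 [-0.13709132  0.00198815  0.13829379] [-0.12841109  0.03715519  0.14854003]
brass 8 [-0.13518743  0.00173901  0.14484539] [-0.13670482 -0.00528787  0.13963746] [-0.1344124   0.00729874  0.14854003]
plate 258 [-6.94905281e-02 -1.14753455e-04  1.32080323e-01] [-0.08570134 -0.02337076  0.12489046] [-0.0527754   0.02201089  0.13848911]
scene card ((730.115478515625, -228.30233764648438), (69.47701263427734, 101.40382385253906), 17.629499435424805) 0.13300890608698104
box ((661.1895141601562, -238.57174682617188), (302.2461853027344, 204.5611114501953), 3.339280605316162)
yaw 3.339280605316162 red loc [-0.1241 -0.0202  0.1806] [-0.1099  0.0176  0.215 ]
angle [1.20139486 1.22242368 1.23621347]
staple 41 [-0.13674351 -0.00027197  0.137875  ] [-0.12741219  0.02836793  0.14730445]
plate 212 [-0.07095905 -0.00087807  0.13250596] [-0.08597857 -0.02410937  0.12827578] [-0.05529698  0.01996654  0.13735538]
```

Blue box origin is about (0.6615, -0.237), yaw 3.4°, and the hasp is at about 1.22 rad. I'll lift, align and shut the fingers, then travel over.

Call:
move_arm --series '[0,0,-0.025,0,0,-6,0,0,0,-0.025,0,0,-6,0,0,0,-0.025,0,0,-6,0,-0.0125,-0.029,0,0,0,0,0,-0.0125,-0.029,0,0,0,0,0,-0.0125,-0.029,0,0,0,0,0,-0.0125,-0.029,0,0,0,0,0,-0.0125,-0.029,0,0,0,0,0,-0.0125,-0.029,0,0,0,0,0,-0.0125,-0.029,0,0,0,0,0,-0.0125,-0.029,0,0,0,0,0,-0.0125,-0.029,0,0,0,0,0]'

```text
time: 1.1
eef_pos: [0.2848, 0.35, 0.2848]
tcp_rot: [[-0.998, -0.062, -0.0], [-0.062, 0.998, -0.0], [0.0, -0.0, -1.0]]
force: [0.6, 0.3, -0.3]
width: 0.0
grasp_force: 0.0
```

Call:
move_arm --series '[-0.0125,-0.029,0,0,0,0,0,-0.0125,-0.029,0,0,0,0,0,-0.0125,-0.029,0,0,0,0,0,-0.0125,-0.029,0,0,0,0,0,-0.0125,-0.029,0,0,0,0,0,-0.0125,-0.029,0,0,0,0,0,-0.0125,-0.029,0,0,0,0,0,-0.0125,-0.029,0,0,0,0,0,-0.0125,-0.029,0,0,0,0,0,-0.0125,-0.029,0,0,0,0,0,-0.0125,-0.029,0,0,0,0,0,-0.0125,-0.029,0,0,0,0,0]'

```text
time: 2.1
eef_pos: [0.4559, 0.0118, 0.2849]
tcp_rot: [[-0.998, -0.061, -0.0], [-0.061, 0.998, 0.0], [0.0, 0.0, -1.0]]
force: [1.7, 0.1, -0.3]
width: 0.001
grasp_force: 0.0
```

Call:
move_arm --series '[-0.0125,-0.029,0,0,0,0,0,-0.0125,-0.029,0,0,0,0,0,-0.0125,-0.029,0,0,0,0,0,-0.0125,-0.029,0,0,0,0,0,-0.0125,-0.029,0,0,0,0,0,-0.0125,-0.029,0,0,0,0,0,-0.0125,-0.029,0,0,0,0,0,-0.0125,-0.029,0,0,0,0,0,-0.0125,-0.029,0,0,0,0,0,0,0,0,0,0,0,0,0,0,0,0,0,0,0,0,0,0,0,0,0,0]'

```text
time: 3.1
eef_pos: [0.5835, -0.2398, 0.2845]
tcp_rot: [[-0.998, -0.061, -0.001], [-0.061, 0.998, 0.001], [0.001, 0.001, -1.0]]
force: [-0.1, 0.9, 0.7]
width: 0.003
grasp_force: 0.0
```

```bash
cat > loc.py <<'E'
from workcell import get_obs,optics
from h import *
o=get_obs();y=np.radians(3.4);a=np.array([np.cos(y),np.sin(y)]);b=np.array([-a[1],a[0]])
d=o["eef_pos"][:2]-[.6615,-.237]
print("t",o["time"],"local",d@a,d@b,o["eef_pos"][2],"force",o["force"],"w",o["width"]);print(np.degrees(np.arctan2(-o["tcp_rot"][1,0],-o["tcp_rot"][0,0])),o["tcp_rot"][:,2])
E
python3 - <<'E'
import loc
from workcell import optics
import cv2
c=optics.read_camera("wrist");cv2.imwrite("pics/w1.png",c["frame"][...,::-1])
E
```

```text
t 3.1 local -0.0780043752835197 0.001841684574527537 0.28451180766615214 force [-0.08679446  0.93497311  0.74710459] w 0.003430395291412895
3.5068196321283867 [-1.00153898e-03  7.25218984e-04 -9.99999235e-01]
```

View pics/w1.png

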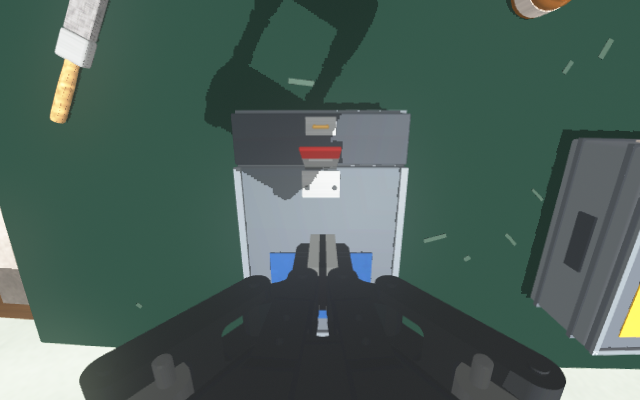

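The wrist view shows the shut fingers lined up with the hasp (column ~322, red tip at row 152, staple at row 126). I'll descend behind the hasp and begin the arc.

Call:
move_arm --series '[0,0,0.024,0,0,0,0,0,0.001,0.024,0,0,0,0,0,0,0.024,0,0,0,0,0,0,0.0225,0,0,0,0,0.011,0,0.0005,0,0,0,0,0.011,0,0.0005,0,0,0,0,0.0103,0,0.002,0,0,0,0,0.0103,0,0.002,0,0,0,0,0.0095,0,0.0054,0,0,0,0,0.0095,0,0.0054,0,0,0,0,0,0,0,0,0,0,0]'

```text
time: 4.07
eef_pos: [0.5204, -0.2416, 0.1743]
tcp_rot: [[-0.998, -0.062, -0.002], [-0.062, 0.998, 0.001], [0.002, 0.001, -1.0]]
force: [-0.2, -0.6, 0.4]
width: -0.001
grasp_force: 0.0
```

```bash
python3 - <<'E'
import loc
from workcell import optics
import cv2
c=optics.read_camera("scene");a=cv2.resize(c["frame"][60:180,220:400,::-1],(780,520));cv2.imwrite("pics/s2.png",a)
E
```

```text
t 4.0667 local -0.1411260341151159 0.0037377394824792127 0.17430913425722097 force [-0.16032172 -0.63799132  0.37722698] w -0.0014678245789301841
3.546416695777742 [-1.71099584e-03  9.17885378e-04 -9.99998115e-01]
```

View pics/s2.png

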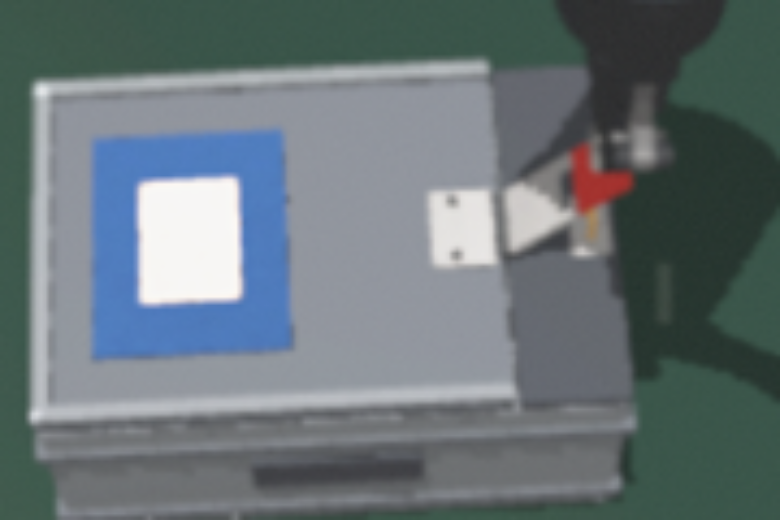

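The crop shows the hasp tip (about (600,185)) pushed forward and down by the finger. I'll finish the arc.

Call:
move_arm --series '[0.007,-0.001,0.009,0,0,0,0,0.007,-0.001,0.009,0,0,0,0,0.0027,0,0.0075,0,0,0,0,0.0023,0,0.0075,0,0,0,0,0,0,0.004,0,0,0,0,0,0,0.003,0,0,0,0,0,0,0.001,0,0,0,0,0,0,0,0,0,0,0]'

```text
time: 4.78
eef_pos: [0.5039, -0.2461, 0.1336]
tcp_rot: [[-0.998, -0.061, -0.0], [-0.061, 0.998, 0.0], [0.0, 0.0, -1.0]]
force: [0.2, 0.6, -0.6]
width: 0.0
grasp_force: 0.0
```

```bash
python3 -c "import loc"
```

```text
t 4.7833 local -0.15789208173465746 0.00023288126537319965 0.1335832892982886 force [ 0.18480045  0.58517034 -0.62610935] w 0.00024105420146949353
3.5249937827824347 [-3.39654815e-05  2.09889930e-05 -9.99999999e-01]
```

Call:
move_arm --series '[0.001,0,0.001,0,0,0,0,0,0,0.001,0,0,0,0,0,0,0,0,0,0,0]'

```text
time: 5.03
eef_pos: [0.5026, -0.2463, 0.1317]
tcp_rot: [[-0.998, -0.061, 0.0], [-0.061, 0.998, -0.0], [-0.0, -0.0, -1.0]]
force: [-0.5, -0.6, 0.6]
width: 0.001
grasp_force: 0.1
```

Call:
move_arm --series '[0,0,0.001,0,0,0,0,0,0,0,0,0,0,0]'

```text
time: 5.2
eef_pos: [0.5026, -0.2462, 0.1306]
tcp_rot: [[-0.998, -0.061, 0.0], [-0.061, 0.998, -0.0], [-0.0, -0.0, -1.0]]
force: [0.3, -0.4, 0.7]
width: 0.001
grasp_force: 0.1
```

```bash
python3 - <<'E'
import loc
from workcell import optics
import cv2,numpy as np
c=optics.read_camera("scene");a=cv2.resize(c["frame"][70:150,300:400,::-1],(500,400))
c=optics.read_camera("wrist");b=c["frame"][...,::-1][:300,150:500]
cv2.imwrite("pics/s3.png",np.hstack([a[:300,200:],b]))
E
```

```text
t 5.2 local -0.15916155561425727 0.00020968451087127453 0.130649928725001 force [ 0.27027727 -0.35399584  0.67398626] w 0.0013728947962362626
3.5149002813241137 [ 8.26687212e-05 -3.12522332e-05 -9.99999996e-01]
```

View pics/s3.png

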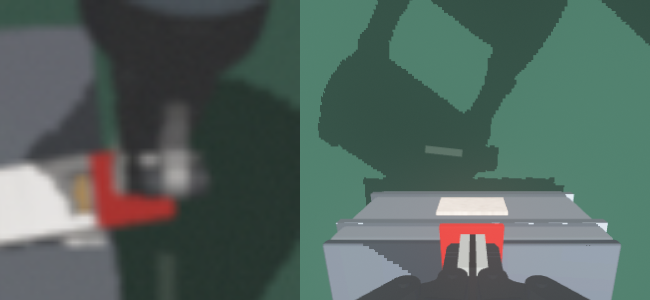

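The fingers sit on the red tip, just in front of the staple at (82,190), but there is no firm contact yet. I'll press on in small steps.

Call:
move_arm --series '[0,0,0.001,0,0,0,0,0,0,0,0,0,0,0]'

```text
time: 5.47
eef_pos: [0.5025, -0.2462, 0.1296]
tcp_rot: [[-0.998, -0.061, -0.0], [-0.061, 0.998, -0.0], [0.0, -0.0, -1.0]]
force: [-0.6, 0.5, -0.7]
width: -0.003
grasp_force: 0.1
```

Call:
move_arm --series '[0,0,0.001,0,0,0,0,0,0,0,0,0,0,0]'

```text
time: 5.63
eef_pos: [0.5025, -0.2462, 0.1285]
tcp_rot: [[-0.998, -0.061, -0.0], [-0.061, 0.998, 0.0], [0.0, 0.0, -1.0]]
force: [-0.7, 0.3, -0.5]
width: -0.005
grasp_force: 0.1
```

```bash
python3 - <<'E'
from loc import *
O=np.array([.6615,-.237])
for n in("scene","top"):
    c=optics.read_camera(n);P,ok=cloud(c);hsv=cv2.cvtColor(c["frame"],cv2.COLOR_RGB2HSV);H,S=hsv[...,0].astype(int),hsv[...,1]
    L=np.dstack([(P[...,:2]-O)@a,(P[...,:2]-O)@b,P[...,2]])
    r=ok&((H<6)|(H>174))&(S>120)&(abs(L[...,1])<.06)&(abs(L[...,0]+.14)<.08)
    if r.any():
        Q=L[r];print(n,len(Q),Q.min(0),Q.max(0),np.median(Q,0),"ang",np.median(np.arctan2(Q[:,2]-.132,-(Q[:,0]+.092))))
c=optics.read_camera("wrist");T=c["tool_from_camera"]
v,u=np.mgrid[0:400,0:640];p=cv2.undistortPoints(np.stack([u,v],-1).reshape(-1,1,2).astype(float),c["intrinsics"],c["D"]).reshape(400,640,2)
z=c["range_z"].astype(float);X=np.dstack([p*z[...,None],z])@T[:3,:3].T+T[:3,3]
W=X@o["tcp_rot"].T+o["eef_pos"];L=np.dstack([(W[...,:2]-O)@a,(W[...,:2]-O)@b,W[...,2]])
hsv=cv2.cvtColor(c["frame"],cv2.COLOR_RGB2HSV);H,S=hsv[...,0].astype(int),hsv[...,1]
r=(z>0)&((H<6)|(H>174))&(S>120)&(abs(L[...,1])<.06)&(L[...,2]>.1)
Q=L[r];print("wrist",len(Q),np.percentile(Q,[2,50,98],axis=0))
m=(z>0)&(L[...,2]>.1)&(L[...,2]<.14)&(abs(abs(L[...,1])-.06)<.03)&(L[...,0]<-.1)
print("deck z",np.median(L[m][:,2]))
m=(z>0)&(abs(L[...,1])<.015)&(L[...,2]>.08)&~r&(L[...,0]<-.14)
print("fingers",np.percentile(L[m],[1,10,50,90,99],axis=0))
cv2.imwrite("pics/w4.png",cv2.resize(c["frame"][100:400,150:500,::-1],(700,600)))
E
```

```text
t 5.6333 local -0.15925429805186148 0.0002550141969769509 0.1285123974115582 force [-0.65385326  0.30177702 -0.5090318 ] w -0.005103810698087094
3.5189023775233457 [-1.93226465e-04  7.56767127e-05 -9.99999978e-01]
scene 105 [-0.17455408 -0.02050137  0.14200257] [-0.14264386  0.01674757  0.16194035] [-0.15119732  0.00811979  0.14680423] ang 0.23464340953846943
wrist 1224 [[-0.17540931 -0.01758201  0.14485567]
 [-0.17043568 -0.0015042   0.14891444]
 [-0.15121449  0.01747563  0.15105244]]
deck z 0.12667159454198637
fingers [[-1.80243517e-01 -1.46108076e-02  1.46485870e-01]
 [-1.79181616e-01 -1.16826850e-02  1.82095058e-01]
 [-1.74645933e-01 -5.77938849e-06  2.29740993e-01]
 [-1.67653416e-01  1.19388204e-02  2.45932751e-01]
 [-1.51860365e-01  1.46622397e-02  2.49814590e-01]]
```

View pics/w4.png

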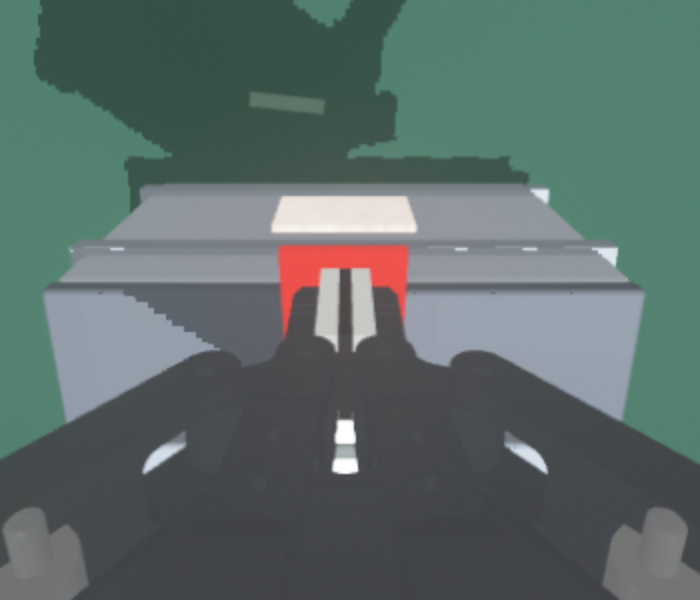

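The fingers touch the red tip at z≈0.148, so the hasp is still at ~0.2 rad and the finger ends stand short of the TCP. I'll keep going down while watching the force.

Call:
move_arm --series '[0,0,0.002,0,0,0,0,0,0,0.002,0,0,0,0,0,0,0.002,0,0,0,0,0,0,0.002,0,0,0,0,0,0,0,0,0,0,0]'

```text
time: 6.2
eef_pos: [0.5024, -0.2461, 0.1202]
tcp_rot: [[-0.998, -0.061, -0.001], [-0.061, 0.998, 0.0], [0.001, 0.0, -1.0]]
force: [0.1, 0.1, -0.2]
width: 0.002
grasp_force: 0.0
```

Call:
move_arm --series '[0,0,0.001,0,0,0,0,0,0,0.001,0,0,0,0,0,0,0,0,0,0,0]'

```text
time: 6.45
eef_pos: [0.5025, -0.2462, 0.1185]
tcp_rot: [[-0.998, -0.061, -0.0], [-0.061, 0.998, 0.0], [0.0, 0.0, -1.0]]
force: [0.1, 0.2, 1.0]
width: 0.001
grasp_force: 0.0
```

Call:
move_arm --series '[0,0,0.001,0,0,0,0,0,0,0,0,0,0,0]'

```text
time: 6.62
eef_pos: [0.5026, -0.2462, 0.1176]
tcp_rot: [[-0.998, -0.061, -0.0], [-0.061, 0.998, 0.0], [0.0, 0.0, -1.0]]
force: [-0.2, 0.3, -1.5]
width: 0.001
grasp_force: 0.0
```

```bash
cat > meas.py <<'E'
from loc import *
O=np.array([.6615,-.237])
c=optics.read_camera("wrist");T=c["tool_from_camera"]
v,u=np.mgrid[0:400,0:640];p=cv2.undistortPoints(np.stack([u,v],-1).reshape(-1,1,2).astype(float),c["intrinsics"],c["D"]).reshape(400,640,2)
z=c["range_z"].astype(float);X=np.dstack([p*z[...,None],z])@T[:3,:3].T+T[:3,3]
W=X@o["tcp_rot"].T+o["eef_pos"];L=np.dstack([(W[...,:2]-O)@a,(W[...,:2]-O)@b,W[...,2]])
hsv=cv2.cvtColor(c["frame"],cv2.COLOR_RGB2HSV);H,S=hsv[...,0].astype(int),hsv[...,1]
r=(z>0)&((H<6)|(H>174))&(S>120)&(abs(L[...,1])<.06)&(L[...,2]>.1)
Q=L[r];print("wrist red",len(Q),np.percentile(Q,[2,50,98],axis=0))
for n in("scene","top"):
    c=optics.read_camera(n);P,ok=cloud(c);hsv=cv2.cvtColor(c["frame"],cv2.COLOR_RGB2HSV);H,S=hsv[...,0].astype(int),hsv[...,1]
    L=np.dstack([(P[...,:2]-O)@a,(P[...,:2]-O)@b,P[...,2]])
    r=ok&((H<6)|(H>174))&(S>120)&(abs(L[...,1])<.03)&(abs(L[...,0]+.14)<.08)
    if r.any():
        Q=L[r];print(n,len(Q),Q.min(0),Q.max(0),np.median(Q,0))
E
python3 meas.py
```

```text
t 6.6167 local -0.15920233404459921 0.0002094065948959238 0.11758554023836545 force [-0.18141312  0.33727519 -1.52484417] w 0.0008295598117562672
3.51668521937871 [-3.06745242e-05  1.43439463e-06 -1.00000000e+00]
wrist red 1442 [[-0.17690221 -0.01752338  0.13608224]
 [-0.1709391  -0.00127366  0.13792176]
 [-0.15135012  0.01747408  0.13966382]]
scene 96 [-0.17588001 -0.02012047  0.12646344] [-0.14379649  0.01733139  0.14291609] [-0.15195816  0.00925903  0.13851174]
```

About 4 mm to go.

Call:
move_arm --series '[0,0,0.001,0,0,0,0,0,0,0.001,0,0,0,0,0,0,0.001,0,0,0,0,0,0,0,0,0,0,0]'

```text
time: 7.1
eef_pos: [0.5025, -0.2462, 0.1145]
tcp_rot: [[-0.998, -0.061, -0.0], [-0.061, 0.998, 0.0], [0.0, 0.0, -1.0]]
force: [-0.0, 0.0, 0.9]
width: -0.004
grasp_force: 0.0
```

Call:
move_arm --series '[0,0,0.001,0,0,0,0,0,0,0,0,0,0,0]'

```text
time: 7.27
eef_pos: [0.5026, -0.2462, 0.1135]
tcp_rot: [[-0.998, -0.061, -0.0], [-0.061, 0.998, 0.0], [0.0, 0.0, -1.0]]
force: [-0.4, 0.0, -0.1]
width: -0.004
grasp_force: 0.0
```

Call:
move_arm --series '[0,0,0.001,0,0,0,0,0,0,0,0,0,0,0]'

```text
time: 7.43
eef_pos: [0.5026, -0.2462, 0.1127]
tcp_rot: [[-0.998, -0.061, 0.0], [-0.061, 0.998, -0.0], [-0.0, -0.0, -1.0]]
force: [-0.4, 0.7, 2.1]
width: -0.001
grasp_force: 1.0
```

Call:
move_arm --series '[0,0,0.001,0,0,0,0,0,0,0,0,0,0,0]'

```text
time: 7.6
eef_pos: [0.5027, -0.2463, 0.1124]
tcp_rot: [[-0.998, -0.061, 0.0], [-0.061, 0.998, -0.0], [-0.0, -0.0, -1.0]]
force: [-4.1, 2.0, 15.1]
width: -0.002
grasp_force: 7.6
```

```bash
python3 meas.py
```

```text
t 7.6 local -0.1590908517338308 9.465553286589684e-05 0.11239873168059396 force [-4.13685767  2.01654405 15.1265454 ] w -0.0015650887135536615
3.5211247270530732 [ 4.66505166e-04 -4.20797620e-04 -9.99999803e-01]
wrist red 1459 [[-0.17694985 -0.01750932  0.13138723]
 [-0.17079595 -0.00083448  0.13277346]
 [-0.15221848  0.01739296  0.13439404]]
scene 93 [-0.17645912 -0.01898439  0.12929972] [-0.14382212  0.01788567  0.14588717] [-0.15172265  0.00891953  0.13437591]
```

Firm stop at 15 N with the strap's top at about 0.133, so it is home. I'll retreat straight up and check.

Call:
move_arm --series '[0,0,-0.005,0,0,0,0,0,0,-0.02,0,0,0,0,0,0,-0.03,0,0,0,0,0,0,-0.03,0,0,0,0,0,0,-0.03,0,0,0,0,0.02,0,-0.03,0,0,0,0,0.03,0,0,0,0,0,0,0.03,0,0,0,0,0,0,0,0,0,0,0,0,0]'

```text
time: 8.5
eef_pos: [0.4187, -0.2506, 0.2571]
tcp_rot: [[-0.998, -0.06, -0.001], [-0.06, 0.998, 0.0], [0.001, 0.0, -1.0]]
force: [0.8, -0.4, 0.1]
width: 0.002
grasp_force: 0.0
```

```bash
python3 meas.py; python3 - <<'E'
from workcell import optics
import cv2,numpy as np
c=optics.read_camera("top")["frame"][100:260,130:480,::-1]
cv2.imwrite("pics/fin.png",cv2.resize(c,(800,366)))
E
```

```text
t 8.5 local -0.2431804817935203 0.0007824528863446517 0.257141286031116 force [ 0.83729171 -0.42428155  0.13795332] w 0.001542974114729733
3.466690506725801 [-1.40709742e-03  7.98545503e-05 -9.99999007e-01]
wrist red 14 [[-0.25120139 -0.01719406  0.1317075 ]
 [-0.17692672 -0.01066209  0.13243046]
 [-0.17560857  0.01769449  0.28510125]]
scene 228 [-0.17777839 -0.02557847  0.12557923] [-0.14333426  0.01609794  0.1403687 ] [-0.16058937 -0.00162838  0.13451381]
top 253 [-0.18235142 -0.02959297 -0.00710316] [-0.14219189  0.01854904  0.13936315] [-1.59352956e-01  1.28795012e-04  1.34131968e-01]
```

View pics/fin.png

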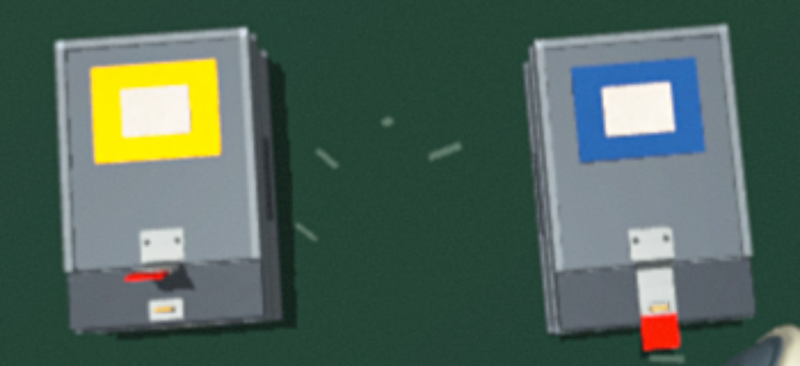

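The blue hasp (660,310) lies flat at z≈0.134 with the staple through its slot. The yellow hasp (147,277) still stands open, and the arm is clear.

```bash
python3 -c "
from workcell import hand_in
print(hand_in())"
```

```text
the job is handed in; nothing more can be done
None
```

I handed the job in at about 8.5 s: the blue-card box's hasp is fully home over its staple, the yellow-card box's hasp still stands open, and the arm is clear of both boxes.

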